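# Put the dressing stone away in the burr case

## Robot

A 7-joint arm with a two-finger parallel gripper is mounted at the origin on the work surface. World frame = base frame: x ahead of the robot, y to its left, z up, the work surface at z = 0. Lengths are in m, angles in rad, forces in N, time in s.
With the tool pointing down it reaches from about 0.4 to 0.85 m from the base axis. Payload 4.5 kg.
Tool frame: the origin (TCP) lies at the very end of the fingers, on their centre line; the grasp point (between the pads) lies 19 mm behind it (robot.grasp_offset is the z of the grasp point in the tool frame, in m); z points along the fingers, y is the line along which they close (so a half turn about z gives the same grasp; the last joint's range is limited). The gripper opens to 85 mm and grips with 20 to 120 N. Pads are 22 mm wide; open, the fingers measure 114 mm over their backs; the gripper's body (76 mm by 85 mm) begins 54 mm behind the grasp point. The pads swing forward as they close: fully open they stand 13 mm farther back than shut.
Start: joints at [-1.091, 0.689, -0.195, 1.565, 0.157, 0.902, -0.215], TCP at [0.269, 0.564, 0.231] pointing down, gripper open.
Joint ranges: [-3.01, 3.01], [-0.46, 2.08], [-1.47, 1.51], [0.13, 2.56], [-1, 4.14], [0.04, 2.09], [-2.66, 2.66]. Speed limits (rad/s): [2.57, 2.57, 3.14, 3.14, 3.14, 3.14, 3.14].

## Interface

Orientations are given as a rotation vector (axis times angle).
In Python, from bench import sensors, imaging, ticket, robot gives the robot as it stands.
- The arm moves only by the shell command python3 -m handwheel 'ROWS' [OPENING]. ROWS is a JSON object of lists of equal length, an entry for each row: "delta_pos": the shift along the tool's x, y, z in mm, a list of three; "yaw": the turn about the tool's z in degrees. A call has 1 to 12 rows; each row is the pose to reach, as a shift and turn from the pose commanded when the call began, along the tool's axes at that moment; what a row does not reach only later rows make up. A row lasts 1/10 s, in which the tool goes at most 50 mm and 8.59 degrees, less where a joint would pass 70% of its speed; a pose out of reach is approached as far as the arm can. A call with a gripper value outside its range is refused whole. OPENING is the finger opening in mm, from 0 to 85.4, set as the call begins (- or left out, the last holds). The fingers move at their own pace and stop on an object; the grip force is fixed at half the most. Time passes only in rows, so rows that repeat a pose let the fingers close. It gives the time, the measured TCP pose, the force, the opening and the grip force at its end, in the units of the state.
- sensors.state(): the state, without advancing time (a new reading comes with each control period).
- imaging.read_camera(name): name is "side" or "top" or "wrist"; returns a dict with "img" (384x512x3 uint8, red, green, blue), "camera_matrix" (3x3 intrinsics, pixels), "k1" (the pictures are not rectified: a ray, as slopes to the right and down, at radius r is drawn at 1 + k1 r^2 times it, then the intrinsics apply), "rvec" (rotation vector, rad) and "tvec" (3), from world to camera coordinates, as OpenCV has them. Camera axes: x right, y down, z forward; pixel columns grow to the right and rows downward; lengths in m; the calibration is good to about 2 mm. A picture is of the moment at which its call begins. There is no depth.
- ticket.sign_off(): hands the job in; it is judged then, once.
The state is a dict: "clock": time; "q": joint angles; "dq": joint speeds; "joint_efforts": joint torques, N m; "ee_pos": TCP position; "tool_rot": TCP orientation; "contact_force": force on the tool from outside, world axes, zero at the start; "ft_torque": the same for the moment, N m; "gripper_width": finger opening in m; "grasp_force": force on a finger pad.
Only numpy, scipy, OpenCV 4.12 (cv2) and the standard library are available. Lean on these libraries where they do the work, as an engineer would, in place of code of your own. Each camera call takes 0.05 s, during which the arm holds its last target. There are 200 camera calls.

## Task

Open the blue lid of the burr case right back until it rests against its stop screw, feeling for the stop so that the hinge is not strained, and leave it standing there. Then lay the green dressing stone gently flat in the empty oblong bed in the case and let go. Leave the mug, the black star and the brown wax block where they are.

Things in the scene. Friction and masses are not known exactly. Their poses are not given: they have to be found in the camera images.
- case: Black block 100 (x) x 180 (y) x 40 (z) mm fixed to the bench, lower part of the burr case. Origin: centre of its underside. Its -x side faces the robot, the lid hinges along its far (+x) top edge, z up. In its top (the deck, z = 40 mm) are a 10 mm deep bed for the stone and, where y > 10 mm, a row of small burrs standing 19 mm above the deck
- bed (a point): Centre of the floor of the empty bed, an oblong recess in the deck, 31 mm along x and 67 mm along y, 10 mm deep with a small chamfer and a yellow floor 30 mm above the bench. Lies at (-15, -40, 30) mm in the case's frame; axes as the case
- hinge_line (a point): Middle of the lid's hinge line, at (50, 0, 40.5) mm in the case's frame; the hinge turns about the y axis of the case; axes as the case
- lid_hinge (a joint): Lid angle, rad: 0 = shut, pi/2 = upright, growing as the front edge rises and swings back, away from the robot. Begins at 0 to 0.25. The stiff hinge holds the lid at any angle and takes about 1 to 4 N at the bar to turn. The stop screw is set differently every time: the lid meets it somewhere between 1.70 and 2.1 rad, to be found by feel (force rises steeply, angle stops growing)
- lid: Blue lid, a shallow shell 100 x 180 mm and 28 mm deep, open below, with a steel bail at its front. Origin on the hinge line (middle); shut, it reaches along -x from there and up in z. Its frame turns with it (at angle a the lid's own -x axis has risen by a). 150 to 310 g
- lid_bar (a point): Middle of the round steel grip bar of the lid's bail, 10 mm thick, 80 mm long along y, at (-140, 0, 10) mm in the lid's frame: 40 mm beyond the lid's front edge (35 mm clear gap). Pinched from above it turns in the fingers as the lid swings, so the tool can point down all the way
- stop_post: Dark steel upright 36 mm wide, 124 mm tall, fixed 153 mm behind (+x of) the case's centre on its middle line; origin at its foot. Carries the stop screw, pointing at the lid 105 mm above the bench; its round red tip meets the outside of the opened lid about 80 mm from the hinge. Over 45 N on the tip (about 25 N at the bar beyond what turns the hinge) strains the hinge
- stone: Green dressing stone, loose block 24 (x) x 60 (y) x 26 (z) mm, 65 to 125 g. Origin: centre of its underside. It lies flat on the bench at any yaw
- wax_block: Brown wax block 22 x 55 x 16 mm, loose bystander; origin: centre of its underside
- star: Flat black four-pointed star, 100 mm across, 4 mm thick, loose bystander; origin: centre of its underside
- mug: White mug, radius 38 mm, 90 mm tall, loose bystander; origin: centre of its underside
Not all that is in view belongs to the job. There is more than one size of the stone; the one meant has the size given above.

How it is judged:
On the way:
1. the lid is swung back until it presses on the stop screw (more than 2 N) (contact force between lid and stop_post above 2 N and value of joint lid_hinge above 1.6 rad), for 0.2 s.
At the end, for the whole second after the job is handed in: The lid stands open in contact with its stop screw (at least 0.2 N, angle over 1.6 rad), and the stone lies flat and still on the floor of the bed (underside within 3 mm of the floor, centre within 7 mm, tilted less than 0.08 rad), released (contact force between lid and stop_post above 0.2 N and value of joint lid_hinge above 1.6 rad and z of stone in the frame of bed between -0.003 and 0.003 m and horizontal distance between stone and bed below 0.007 m and angle between stone's own z axis and vertical below 0.08 rad and linear speed of stone below 0.02 m/s and not (contact force between the fingers and stone above 0.1 N)); the robot touches nothing.
It fails at once if the lid is forced against its stop (more than 45 N on the stop screw) (contact force between lid and stop_post above 45 N).
It fails at once if the stone is dropped or rammed into the case (more than 40 N) (contact force between stone and case above 40 N).
It fails at once if the mug, the star or the wax block is disturbed (moved over 20 mm) (distance of any of mug, star, wax_block from where it was at the start of the episode above 0.02 m).
It also fails if it takes over 67 s, if anything falls off the work surface, if the arm or the gripper's body presses on something with over 40 N, if the wrist force passes 120 N, or if a joint passes its speed limit or range.

## Working session

There is one attempt and no reset: what is moved stays moved. The work goes in short steps, Python scripts to look and compute and a shell command to move; the robot and the scene stay as the last step left them, time stands still between calls to the robot, and variables do not carry over. Pictures are saved under pics/ and viewed, at most 10 in all, crops included, and the job is handed in when it is done.

```bash
mkdir -p pics; ls
python3 - <<'E'
from bench import sensors, imaging, robot
import cv2, numpy as np
s=sensors.state(); print(s)
for n in("top","side"):
    c=imaging.read_camera(n); cv2.imwrite(f"pics/{n}0.png",c["img"][:,:,::-1]); print(n,c["camera_matrix"].tolist(),c["k1"],c["rvec"],c["tvec"])
E
```

```text
pics
{'clock': 0.0, 'q': array([-1.09118842,  0.69000827, -0.19448428,  1.56640044,  0.15731577,
        0.90250671, -0.21511268]), 'dq': array([-1.05401398e-03, -7.27396074e-04,  9.85436382e-04,  6.28838764e-04,
       -2.02142267e-04,  2.13148956e-04, -6.33789693e-05]), 'joint_efforts': array([ 1.02772130e-03, -5.39627910e+01, -1.26617767e+00, -1.58545518e+01,
        9.08697053e-03,  9.53951821e-03,  6.20281384e-06]), 'ee_pos': array([0.26926377, 0.56326575, 0.23045312]), 'tool_rot': array([-6.94331313e-01, -3.06363907e+00,  3.00570844e-03]), 'contact_force': array([ 0.26084654, -0.23583344,  0.28083167]), 'ft_torque': array([-0.01099725, -0.01970969,  0.00235563]), 'grasp_force': 0.0, 'gripper_width': 0.0854308104543048}
top [[352.11063981027326, 0.0, 255.03119706065578], [0.0, 352.11063981027326, 186.3492016256492], [0.0, 0.0, 1.0]] -0.040493091102296035 [ 2.17783308 -2.12476825  0.10228654] [-0.09476203  0.50052069  0.88211684]
side [[489.5229639098626, 0.0, 259.8864908510798], [0.0, 489.5229639098626, 188.19164626311976], [0.0, 0.0, 1.0]] -0.21000014941429 [ 2.17365236 -0.53119855  0.25849169] [-0.49922866  0.14104721  0.91151835]
```

View pics/top0.png

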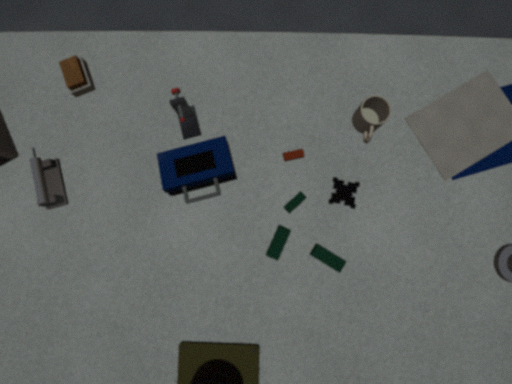

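View pics/side0.png

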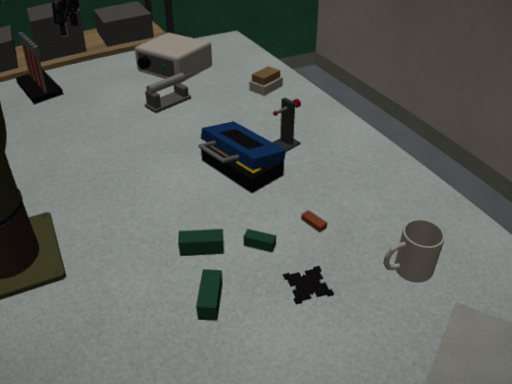

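The top view shows the case with its blue lid at (197,165), its bail bar at (202,196) and the stop post at (185,115). There are three green blocks, at (295,202), (278,243) and (327,257). The star is at (344,192), the small brown-red block at (293,155) and the mug at (371,115). In the side view the green blocks are at (260,240), (201,242) and (210,294). Next I'll measure them.

```bash
cat > h.py <<'E'
import cv2, numpy as np
from bench import sensors, imaging
def ray(c,px):
    K=c["camera_matrix"]; d=np.array([c["k1"],0,0,0,0],float)
    u=cv2.undistortPoints(np.array(px,float).reshape(-1,1,2),K,d).reshape(-1,2)
    R=cv2.Rodrigues(np.array(c["rvec"],float))[0]; t=np.array(c["tvec"],float)
    return -R.T@t,(R.T@np.c_[u,np.ones(len(u))].T).T
def plane(c,px,z):
    o,d=ray(c,px); return o+d*((z-o[2])/d[:,2])[:,None]
def proj(c,P):
    return cv2.projectPoints(np.array(P,float).reshape(-1,1,3),np.array(c["rvec"],float),np.array(c["tvec"],float),c["camera_matrix"],np.array([c["k1"],0,0,0,0],float))[0].reshape(-1,2)
def tri(c1,p1,c2,p2):
    o,d=ray(c1,p1);q,e=ray(c2,p2);d=d[0]/np.linalg.norm(d);e=e[0]/np.linalg.norm(e)
    s=np.linalg.lstsq(np.c_[d,-e],q-o,rcond=None)[0]; a,b=o+s[0]*d,q+s[1]*e
    return (a+b)/2,np.linalg.norm(a-b)
def blobs(c,lo,hi,amin=40):
    hsv=cv2.cvtColor(cv2.GaussianBlur(c["img"],(3,3),0),cv2.COLOR_RGB2HSV)
    m=cv2.inRange(hsv,np.array(lo),np.array(hi))
    return [k for k in cv2.findContours(m,0,cv2.CHAIN_APPROX_NONE)[0] if cv2.contourArea(k)>amin]
GREEN=((60,90,15),(95,255,255)); BLUE=((105,120,20),(130,255,255))
E
python3 - <<'E'
from h import *
T=imaging.read_camera("top");S=imaging.read_camera("side")
print("bases",ray(T,[[0,0]])[0],ray(S,[[0,0]])[0])
for n,c in(("top",T),("side",S)):
    for nm,r in(("green",GREEN),("blue",BLUE)):
        for k in blobs(c,*r):
            p=plane(c,k.reshape(-1,2),0.026 if nm=="green" else .068)
            rr=cv2.minAreaRect((p[:,:2]*1000).astype(np.float32))
            M=cv2.moments(k);print(n,nm,round(M['m10']/M['m00']),round(M['m01']/M['m00']),cv2.contourArea(k),[np.round(x,1) for x in rr])
im=T["img"][:,:,::-1]
a=cv2.convertScaleAbs(cv2.resize(im[180:280,255:375],(480,400),interpolation=2),alpha=1.8)
cv2.imwrite("pics/greens.png",a)
b=cv2.convertScaleAbs(cv2.resize(im[75:215,140:250],None,fx=5,fy=5,interpolation=2)[:600],alpha=1.8)
d=cv2.convertScaleAbs(cv2.resize(S["img"][85:205,180:320,::-1],None,fx=5,fy=5,interpolation=2),alpha=1.8)
cv2.imwrite("pics/caseT.png",b); cv2.imwrite("pics/caseS.png",d)
E
```

```text
bases [ 0.39735689 -0.10302403  0.93226846] [ 0.151544   -0.79640094  0.66540906]
top green 328 258 327.5 [array([ 326.2, -271.1]), array([82.7, 27.9]), np.float64(59.5)]
top green 278 242 311.0 [array([ 361.6, -144.4]), array([28.5, 78.4]), np.float64(67.4)]
top green 295 202 116.5 [array([ 464.9, -185. ]), array([16.3, 53.1]), np.float64(46.1)]
top blue 491 161 582.0 [array([ 562.5, -661. ]), array([ 41.5, 181.1]), np.float64(31.4)]
top blue 195 164 2663.0 [array([550.8,  69.5]), array([101.5, 180.6]), np.float64(15.8)]
top blue 508 91 76.0 [array([ 757. , -725.6]), array([23.9, 43.4]), np.float64(85.6)]
side green 209 294 876.5 [array([ 322.9, -275.1]), array([106.5,  34.5]), np.float64(60.5)]
side green 259 240 401.0 [array([ 458.6, -197.4]), array([39.9, 60.8]), np.float64(43.7)]
side green 200 242 899.0 [array([ 357.1, -150.6]), array([62.5, 81.1]), np.float64(68.2)]
side green 252 22 5845.0 [array([958.9, 949.6]), array([710.3, 677.9]), np.float64(60.9)]
side green 159 13 304.0 [array([ 714.3, 1253.5]), array([466.3,  60.3]), np.float64(73.8)]
side green 93 10 514.5 [array([ 425.7, 1481.4]), array([422.2, 311.7]), np.float64(50.8)]
side green 17 16 950.0 [array([ 175.6, 1681.4]), array([884.2, 280. ]), np.float64(89.7)]
side blue 244 145 2009.5 [array([549.5,  65.2]), array([104.5, 229.3]), np.float64(17.7)]
```

View pics/greens.png

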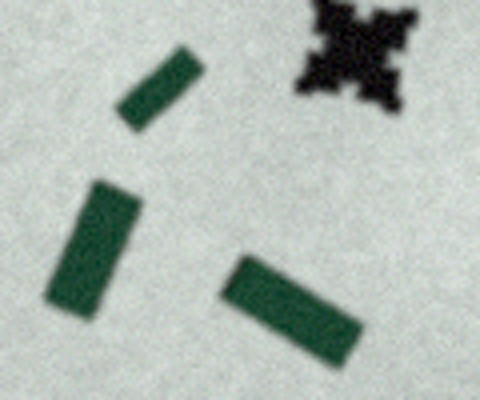

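View pics/caseT.png

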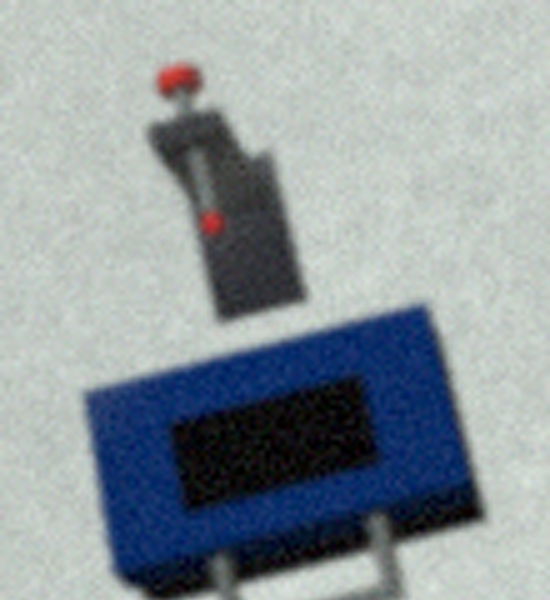

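View pics/caseS.png

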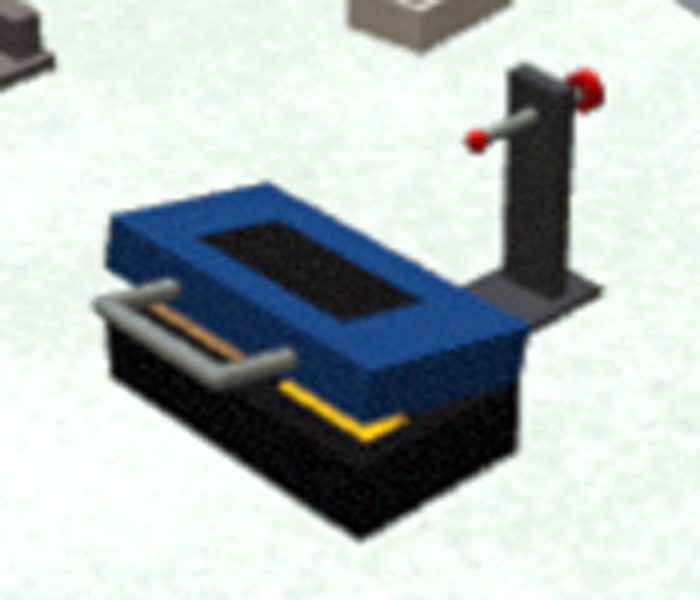

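The candidates are three green blocks, at (295,202), (278,242) and (327,258). In the crop the last two look alike and larger, and the first is smaller. My mask shrinks edges, so I'll measure at half contrast and calibrate against the wax block and the lid.

```bash
cat >> h.py <<'E'
def halfblob(c,px,w=30,f=6,ch=0,lev=.5):
    "half-contrast outline (subpixel) of the dark thing at px, channel ch"
    x,y=map(int,px); y0,x0=max(0,y-w),max(0,x-w)
    g=c["img"][y0:y+w,x0:x+w,ch]; up=cv2.resize(g,None,fx=f,fy=f,interpolation=cv2.INTER_CUBIC)
    up=cv2.GaussianBlur(up,(5,5),0).astype(float)
    yy,xx=(y-y0)*f,(x-x0)*f
    fg=np.median(up[yy-6:yy+7,xx-6:xx+7]); bg=np.percentile(up,70)
    m=(up<fg+lev*(bg-fg)).astype(np.uint8)
    lab=cv2.connectedComponents(m)[1]; m=(lab==lab[yy,xx]).astype(np.uint8)
    k=max(cv2.findContours(m,0,cv2.CHAIN_APPROX_NONE)[0],key=cv2.contourArea).reshape(-1,2)
    return (k+.5)/f-.5+[x0,y0]
def rect(c,px,z,**kw):
    p=plane(c,halfblob(c,px,**kw),z); return cv2.minAreaRect((p[:,:2]*1000).astype(np.float32))
E
python3 - <<'E'
from h import *
T=imaging.read_camera("top");S=imaging.read_camera("side")
for nm,a,b,h,ch in(("A",(295,202),(259,240),.026,0),("B",(278,242),(201,243),.026,0),("C",(328,258),(209,294),.026,0),("wax",(293,155),(314,221),.016,2),("star",(344,192),(307,285),.004,0)):
  for hh in (h,0.):
    r=rect(T,a,hh,ch=ch); print(nm,hh,[np.round(x,1) for x in r],end=' ')
    r=rect(S,b,hh,ch=ch); print("side",[np.round(x,1) for x in r])
E
```

```text
A 0.026 [array([ 465.2, -185.2]), array([23.5, 61.1]), np.float64(42.7)] side [array([ 458.4, -197.8]), array([46.7, 65.8]), np.float64(43.9)]
A 0.0 [array([ 467.1, -187.5]), array([24.2, 62.9]), np.float64(42.7)] side [array([ 470.9, -173.5]), array([48.6, 68.5]), np.float64(43.9)]
B 0.026 [array([ 361.6, -144.3]), array([35.1, 85.2]), np.float64(67.4)] side [array([ 357.4, -151. ]), array([68.7, 85.7]), np.float64(67.7)]
B 0.0 [array([ 360.6, -145.5]), array([36.1, 87.6]), np.float64(67.4)] side [array([ 365.8, -124.8]), array([71.5, 89.1]), np.float64(67.7)]
C 0.026 [array([ 326.3, -270.5]), array([89.4, 33.9]), np.float64(59.6)] side [array([ 323.1, -275.7]), array([111.8,  39.2]), np.float64(59.9)]
C 0.0 [array([ 324.3, -275.3]), array([91.9, 34.8]), np.float64(59.6)] side [array([ 330.1, -254.6]), array([116.4,  40.8]), np.float64(59.9)]
wax 0.016 [array([ 591.2, -180.6]), array([23.6, 55.2]), np.float64(13.1)] side [array([ 586.2, -189.1]), array([33.3, 63.9]), np.float64(13.0)]
wax 0.0 [array([ 594.5, -182. ]), array([24. , 56.1]), np.float64(13.1)] side [array([ 596.9, -174.2]), array([34.1, 65.5]), np.float64(13.0)]
star 0.004 [array([ 495.2, -316.5]), array([71. , 71.2]), np.float64(79.3)] side [array([ 493. , -318.5]), array([74.2, 72.5]), np.float64(79.1)]
star 0.0 [array([ 495.6, -317.4]), array([71.3, 71.5]), np.float64(79.3)] side [array([ 495. , -315.6]), array([74.7, 73. ]), np.float64(79.1)]
```

A at (295,202) measures 23.5 x 61 mm at half contrast, which fits 24 x 60. B at (278,242) and C at (328,258) come out at about 35 x 85, so they are oversize. The same method gives 23.6 x 55 for the wax block, whose true size is 22 x 55. A is therefore the stone, and it is the smaller block at (160,88) in the crop.

The case crops show bench-level corners in the side view at (202,160.6), (252,193) and (283.4,175.4). The middle of the bar is at about (212,153.6).

Run:
```python
from h import *
T=imaging.read_camera("top");S=imaging.read_camera("side")
p=plane(S,[(202,160.6),(252,193),(283.4,175.4)],0)*1000
print(p.round(1)); e=p[0]-p[1]; f=p[2]-p[1]
print("len y",np.linalg.norm(e),"yaw",np.degrees(np.arctan2(-e[0],e[1])),"len x",np.linalg.norm(f),np.degrees(np.arctan2(f[1],f[0])),"centre",(p[0]+p[2])/2)
# lid rear edge in the top view: far corners of lid top from crop (85,392),(428,305); front-top corners (115,570),(468,490)
c=np.array([(85,392),(428,305),(468,490),(115,570)])/5+[140,75]-.4
for z in(.068,.075):
  w=plane(T,c,z)*1000;print(z,w.round(1)); d=w[0]-w[1];print("yaw rear",np.degrees(np.arctan2(-d[0],d[1])),np.linalg.norm(d),np.linalg.norm(w[3]-w[0]))
tip,err=tri(T,[np.array((211,224))/5+[140,75]-.4],S,[np.array((476,141))/5+[180,85]-.4]);print("screw tip",tip*1000,err*1000)
```

```text
[[475.4 136.9   0. ]
 [525.7 -32.8   0. ]
 [619.7  -7.5   0. ]]
len y 177.06589113804813 yaw 16.501512312465596 len x 97.37143327515169 15.114852468756576 centre [547.51809789  64.73427363   0.        ]
0.068 [[576.9 167.2  68. ]
 [625.1  -4.8  68. ]
 [531.2 -28.1  68. ]
 [487.  146.7  68. ]]
yaw rear 15.653315127574382 178.57293513164726 92.20115531270812
0.075 [[575.5 165.   75. ]
 [623.3  -5.6  75. ]
 [530.1 -28.7  75. ]
 [486.3 144.7  75. ]]
yaw rear 15.653315127574361 177.1266130689251 91.45438724822561
screw tip [654.02990852  99.03345104 103.73356889] 0.47028843662955855
```

```bash
cat >> h.py <<'E'
YAW=np.radians(15.7); C=np.array([.548,.067]); X=np.array([np.cos(YAW),np.sin(YAW)]); Y=np.array([-X[1],X[0]])
def case2w(p): p=np.array(p,float); return np.r_[C+p[0]*X+p[1]*Y,p[2]]
def w2case(w): w=np.array(w,float); return np.r_[(w[:2]-C)@X,(w[:2]-C)@Y,w[2]]
def bar(a): return case2w([.05-.14*np.cos(a)+.01*np.sin(a),0,.0405+.14*np.sin(a)+.01*np.cos(a)])
def tool():
    s=sensors.state(); return s["ee_pos"],cv2.Rodrigues(s["tool_rot"])[0],s
def go(p):
    "shift in tool axes (mm) to bring TCP to p"
    e,R,s=tool(); return (R.T@(np.array(p)-e)*1000).round(1)
def yawto(deg):
    "turn about tool z to bring tool y to world angle deg"
    R=tool()[1]; t=np.degrees(np.arctan2(R[1,1],R[0,1])); return (t-deg+90)%180-90
E
python3 - <<'E'
from h import *
T=imaging.read_camera("top");S=imaging.read_camera("side")
o,d=ray(S,[(212,153.6)]); n=np.r_[Y,0]; P=o+d[0]*((np.r_[C,0]-o)@n)/(d[0]@n); print("bar case",w2case(P)*1000)
for a in(0,.1,.2,.25): print(a,(w2case(bar(a))*1000).round(1),proj(T,bar(a)).round(1),proj(S,bar(a)).round(1))
# grey bar profile in top view along the image line through the bar (column 203)
print(T["img"][186:210,203].tolist())
p=bar(.15); p[2]+=.10; print("go above bar",go(p),"yaw",yawto(np.degrees(YAW)))
s=case2w([0,0,0]);E=sensors.state()
E
```

```text
bar case [-8.34327969e+01 -6.30835319e-15  7.66801197e+01]
0 [-90.   -0.   50.5] [[204.8 200.5]] [[210.4 164.6]]
0.1 [-88.3   0.   64.4] [[203.8 199.4]] [[210.6 159.1]]
0.2 [-85.2  -0.   78.1] [[202.6 197.7]] [[211.3 153.4]]
0.25 [-83.2   0.   84.8] [[201.9 196.7]] [[211.9 150.4]]
[[13, 13, 10], [50, 52, 51], [87, 92, 91], [104, 108, 107], [114, 117, 115], [114, 117, 112], [110, 113, 109], [109, 113, 107], [108, 111, 106], [83, 86, 83], [63, 69, 69], [61, 63, 62], [68, 70, 68], [82, 89, 82], [104, 108, 108], [114, 119, 117], [111, 118, 115], [114, 120, 116], [119, 122, 117], [118, 120, 118], [117, 122, 118], [112, 118, 111], [114, 117, 115], [114, 116, 114]]
go above bar [-400.2 -385.6   60. ] yaw 48.76017141958846
```

```bash
python3 -m handwheel '{"delta_pos":[[-33,-32,0],[-67,-64,0],[-100,-96,0],[-133,-128,0],[-167,-160,0],[-200,-193,0],[-233,-225,0],[-267,-257,0],[-300,-289,0],[-333,-321,0],[-367,-353,0],[-400,-386,0]],"yaw":[4,8,12,16,20,24,28,32,36,40,44,48.8]}' 32
python3 -m handwheel '{"delta_pos":[[0,0,0],[0,0,0],[0,0,0]],"yaw":[0,0,0]}'
python3 - <<'E'
from h import *
p=bar(.21); print(w2case(p)); print(go(p),yawto(15.7))
W=imaging.read_camera("wrist"); cv2.imwrite("pics/w1.png",cv2.convertScaleAbs(W["img"][:,:,::-1],alpha=1.6))
print("bar",proj(W,p),"screw",proj(W,case2w([.11,0,.104])),"bed edge",proj(W,case2w([0,-.09,.0])))
E
```

```text
clock: 1.7
ee_pos: [0.4648, 0.0416, 0.2316]
tool_rot: [1.901, 2.5, 0.002]
contact_force: [1.0, -0.4, -0.4]
gripper_width: 0.0321
grasp_force: 0.0
clock: 2.0
ee_pos: [0.4637, 0.0445, 0.2313]
tool_rot: [-1.895, -2.505, -0.001]
contact_force: [-0.4, 0.4, 0.6]
gripper_width: 0.032
grasp_force: 0.0
[-8.48397291e-02  2.96766094e-18  7.94646951e-02]
[ -1.3   2.4 151.9] 0.08813858973553579
bar [[257.67878486 179.89022009]] screw [[445.48942059 185.95824978]] bed edge [[313.5836965  224.80271341]]
```

View pics/w1.png

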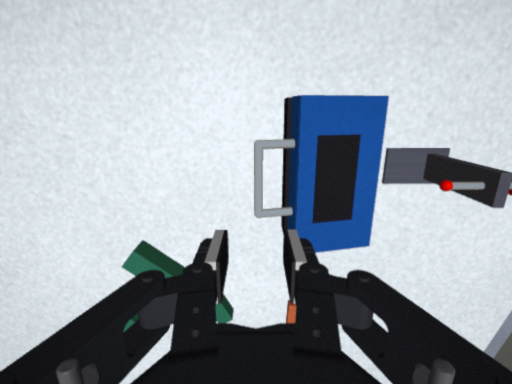

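The wrist view shows the bar centred at (258.5,179) and the red screw tip at (446,185). Both are within 1 px of my projection, so I'll descend and pinch.

```bash
python3 -m handwheel '{"delta_pos":[[-1,2,30],[-1,2,60],[-1,2,90],[-1,2,120],[-1,2,140],[-1,2,155],[-1,2,166],[-1,2,166],[-1,2,166]],"yaw":[0,0,0,0,0,0,0,0,0]}' 32
python3 -m handwheel '{"delta_pos":[[0,0,0],[0,0,0],[0,0,0],[0,0,0],[0,0,0],[0,0,0]],"yaw":[0,0,0,0,0,0]}' 0
python3 - <<'E'
from h import *
e,R,s=tool(); c=w2case(e); print(c, R.round(3).tolist(), s["contact_force"])
# arc about hinge, keeping TCP-bar offset
d=w2case(e)-w2case(bar(.21)); print("offset",d)
W=imaging.read_camera("wrist")
for a in np.arange(.21,2.2,.1):
    t=w2case(bar(a))-w2case(bar(.21)); w=t[0]*np.r_[X,0]+np.r_[0,0,t[2]]; print(round(a,2),(R.T@w*1000).round(0))
E
```

```text
clock: 2.95
ee_pos: [0.4662, 0.0435, 0.0656]
tool_rot: [-1.897, -2.504, -0.001]
contact_force: [0.6, -0.6, 0.1]
gripper_width: 0.032
grasp_force: 0.0
clock: 3.55
ee_pos: [0.467, 0.0431, 0.0655]
tool_rot: [1.897, 2.503, 0.002]
contact_force: [1.9, 0.8, 1.7]
gripper_width: 0.0077
grasp_force: 58.5
[-0.08445401 -0.00108223  0.06546651] [[-0.27, 0.963, 0.002], [0.963, 0.27, 0.001], [0.0, 0.002, -1.0]] [1.87235534 0.79047231 1.70070081]
offset [ 0.00038572 -0.00108223 -0.01399818]
0.21 [0. 0. 0.]
0.31 [  0.   5. -13.]
0.41 [  0.  10. -26.]
0.51 [  0.  18. -38.]
0.61 [  0.  26. -49.]
0.71 [  0.  35. -60.]
0.81 [  0.  46. -69.]
0.91 [  0.  57. -78.]
1.01 [  0.  69. -85.]
1.11 [  0.  82. -91.]
1.21 [  0.  95. -95.]
1.31 [  0. 109. -99.]
1.41 [   0.  122. -101.]
1.51 [   0.  137. -101.]
1.61 [   0.  151. -100.]
1.71 [  0. 164. -98.]
1.81 [  0. 178. -94.]
1.91 [  0. 191. -89.]
2.01 [  0. 204. -83.]
2.11 [  0. 215. -76.]
```

```bash
python3 -m handwheel '{"delta_pos":[[0,2.5,-6.5],[0,5,-13],[0,7.5,-20],[0,10,-26],[0,14,-32],[0,18,-38],[0,22,-43.5],[0,26,-49],[0,30.5,-55],[0,35,-60],[0,35,-60]],"yaw":[0,0,0,0,0,0,0,0,0,0,0]}' 0
python3 - <<'E'
from h import *
print(w2case(sensors.state()["ee_pos"])-w2case(bar(.71)),imaging.read_camera("wrist")["tvec"])
E
```

```text
clock: 4.7
ee_pos: [0.4992, 0.0523, 0.126]
tool_rot: [-1.897, -2.503, 0.001]
contact_force: [-3.0, 1.5, 3.2]
gripper_width: 0.0076
grasp_force: 59.4
[-0.00125627 -0.00092807 -0.01334084] [-0.49446132 -0.08772654  0.25353586]
```

```bash
python3 -m handwheel '{"delta_pos":[[0,5.5,-4.5],[0,11,-9],[0,16.5,-13.5],[0,22,-18],[0,28,-21.5],[0,34,-25],[0,40.5,-28],[0,47,-31],[0,53.5,-33],[0,60,-35],[0,67,-37],[0,74,-39]],"yaw":[0,0,0,0,0,0,0,0,0,0,0,0]}' 0
python3 -m handwheel '{"delta_pos":[[0,6.5,-1],[0,13.5,-2],[0,20.5,-2],[0,28,-2],[0,35,-1.5],[0,42,-1],[0,42,-1]],"yaw":[0,0,0,0,0,0,0]}' 0
python3 - <<'E'
from h import *
print(w2case(sensors.state()["ee_pos"])-w2case(bar(1.61)),yawto(15.7))
E
```

```text
clock: 5.95
ee_pos: [0.5703, 0.0728, 0.1666]
tool_rot: [-1.897, -2.502, 0.0]
contact_force: [-7.4, 2.0, 11.9]
gripper_width: 0.0075
grasp_force: 61.0
clock: 6.65
ee_pos: [0.6133, 0.0851, 0.1671]
tool_rot: [1.897, 2.503, 0.006]
contact_force: [-2.0, 3.5, 7.3]
gripper_width: 0.0076
grasp_force: 62.3
[ 0.00229033 -0.00019716 -0.01291685] -0.01955434978204096
```

```bash
python3 -m handwheel '{"delta_pos":[[0,3,0.4],[0,6,0.8],[0,9,1.2],[0,9,1.2]],"yaw":[0,0,0,0]}' 0
python3 -m handwheel '{"delta_pos":[[0,1.5,0.4],[0,3,0.7],[0,3,0.7]],"yaw":[0,0,0]}' 0
python3 - <<'E'
from h import *
T=imaging.read_camera("top");S=imaging.read_camera("side");W=imaging.read_camera("wrist")
a=S["img"][40:200,160:360,::-1]; cv2.imwrite("pics/open.png",cv2.convertScaleAbs(cv2.resize(a,(800,640)[:2] if 0 else (750,600),interpolation=2),alpha=1.8))
E
```

```text
clock: 7.05
ee_pos: [0.6216, 0.0874, 0.1652]
tool_rot: [1.896, 2.503, 0.005]
contact_force: [-1.6, 3.0, 4.5]
gripper_width: 0.008
grasp_force: 63.1
clock: 7.35
ee_pos: [0.6243, 0.0881, 0.1646]
tool_rot: [1.897, 2.503, 0.005]
contact_force: [-2.5, 2.5, 5.9]
gripper_width: 0.0075
grasp_force: 63.3
```

View pics/open.png

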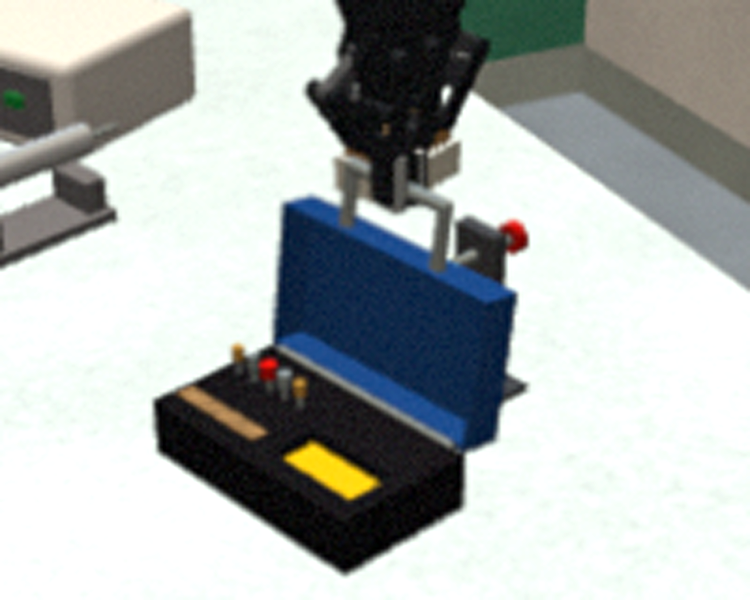

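The side crop shows the lid upright and still held, the bed floor in yellow at (330,470) in the crop, the burrs at (270,375), and the screw just behind the lid. From here I'll feel for the stop in small steps.

```bash
python3 -m handwheel '{"delta_pos":[[0,1,0.2],[0,2,0.5],[0,3,0.8],[0,4,1]],"yaw":[0,0,0,0]}' 0
```

```text
clock: 7.9
ee_pos: [0.6278, 0.0891, 0.1638]
tool_rot: [1.897, 2.504, 0.004]
contact_force: [-4.0, 2.3, 7.9]
gripper_width: 0.007
grasp_force: 63.4
```

```bash
python3 -m handwheel '{"delta_pos":[[0,1,0.3],[0,2,0.6],[0,3,0.9],[0,4,1.2]],"yaw":[0,0,0,0]}' 0
```

```text
clock: 8.3
ee_pos: [0.6316, 0.0902, 0.1628]
tool_rot: [1.897, 2.504, 0.004]
contact_force: [-4.1, 2.9, 9.5]
gripper_width: 0.0076
grasp_force: 63.6
```

```bash
python3 -m handwheel '{"delta_pos":[[0,1,-0.2],[0,2,0.1],[0,3,0.4],[0,4,0.7]],"yaw":[0,0,0,0]}' 0; python3 -c "
from h import *
print(w2case(sensors.state()['ee_pos']), [ (round(a,2),(w2case(bar(a))*1000).round(1)) for a in np.arange(1.7,2.1,.05)])"
```

```text
clock: 8.7
ee_pos: [0.6353, 0.0914, 0.1611]
tool_rot: [-1.897, -2.504, -0.004]
contact_force: [-2.7, 4.4, 4.4]
gripper_width: 0.0076
grasp_force: 63.9
[ 9.06833830e-02 -1.03510871e-04  1.61117113e-01] [(np.float64(1.7), array([ 78.,  -0., 178.])), (np.float64(1.75), array([ 84.8,  -0. , 176.5])), (np.float64(1.8), array([ 91.5,   0. , 174.6])), (np.float64(1.85), array([ 98.2,  -0. , 172.3])), (np.float64(1.9), array([104.7,  -0. , 169.7])), (np.float64(1.95), array([111.1,   0. , 166.9])), (np.float64(2.0), array([117.4,   0. , 163.6])), (np.float64(2.05), array([123.4,  -0. , 160.1])), (np.float64(2.1), array([129.3,  -0. , 156.3]))]
```

```bash
python3 -m handwheel '{"delta_pos":[[0,1,0.3],[0,2,0.6],[0,3,0.9],[0,4,1.2]],"yaw":[0,0,0,0]}' 0
```

```text
clock: 9.1
ee_pos: [0.6391, 0.0926, 0.1599]
tool_rot: [-1.897, -2.504, -0.004]
contact_force: [-2.0, 4.2, 5.6]
gripper_width: 0.0074
grasp_force: 64.1
```

```bash
python3 -m handwheel '{"delta_pos":[[0,1,0.4],[0,2,0.8],[0,3,1.1],[0,4,1.4]],"yaw":[0,0,0,0]}' 0
```

```text
clock: 9.5
ee_pos: [0.6427, 0.0936, 0.1586]
tool_rot: [-1.897, -2.503, -0.003]
contact_force: [-3.6, 4.3, 6.8]
gripper_width: 0.0074
grasp_force: 64.1
```

```bash
python3 -m handwheel '{"delta_pos":[[0,1,0.3],[0,2,0.6],[0,3,1],[0,4,1.4]],"yaw":[0,0,0,0]}' 0
```

```text
clock: 9.9
ee_pos: [0.6463, 0.0946, 0.1571]
tool_rot: [-1.897, -2.503, -0.002]
contact_force: [-3.2, 3.5, 7.4]
gripper_width: 0.0076
grasp_force: 64.2
```

```bash
python3 -m handwheel '{"delta_pos":[[0,1,0.3],[0,2,0.7],[0,3,1.1],[0,4,1.5]],"yaw":[0,0,0,0]}' 0
```

```text
clock: 10.3
ee_pos: [0.6499, 0.0956, 0.1556]
tool_rot: [-1.897, -2.503, -0.002]
contact_force: [-4.5, 4.6, 6.7]
gripper_width: 0.0074
grasp_force: 64.2
```

```bash
python3 -m handwheel '{"delta_pos":[[0,1,0.4],[0,2,0.8],[0,3,1.3],[0,3,1.3]],"yaw":[0,0,0,0]}' 0
```

```text
clock: 10.7
ee_pos: [0.6527, 0.0962, 0.1538]
tool_rot: [-1.896, -2.503, -0.001]
contact_force: [-3.9, 4.0, 3.6]
gripper_width: 0.0073
grasp_force: 64.9
```

```bash
python3 -m handwheel '{"delta_pos":[[0,1,0.4],[0,2,0.8],[0,3,1.3],[0,3,1.3]],"yaw":[0,0,0,0]}' 0
```

```text
clock: 11.1
ee_pos: [0.6534, 0.0964, 0.1534]
tool_rot: [-1.895, -2.501, 0.005]
contact_force: [-10.6, 3.2, 14.0]
gripper_width: 0.0076
grasp_force: 66.0
```

The stop is felt: the last 3 mm commanded gave only 0.8 mm of motion, and the force at the bar rose by about 10 N (roughly 18 N at the tip). I'll hold briefly, release and lift straight up.

```bash
python3 -m handwheel '{"delta_pos":[[0,0,0],[0,0,0],[0,0,0]],"yaw":[0,0,0]}' 0
python3 -m handwheel '{"delta_pos":[[0,0,0],[0,0,0],[0,0,0],[0,0,0]],"yaw":[0,0,0,0]}' 34
python3 -m handwheel '{"delta_pos":[[0,0,-10],[0,0,-30],[0,0,-60],[0,0,-85],[0,-20,-85],[0,-60,-85],[0,-100,-85],[0,-140,-85],[0,-180,-85],[0,-180,-85],[0,-180,-85]],"yaw":[0,0,0,0,0,0,0,0,0,0,0]}' 50
python3 - <<'E'
from h import *
W=imaging.read_camera("wrist");S=imaging.read_camera("side");T=imaging.read_camera("top")
cv2.imwrite("pics/w2.png",cv2.convertScaleAbs(W["img"][:,:,::-1],alpha=1.6)); np.save("S.npy",S["img"])
Ye=((20,150,60),(35,255,255))
for n,c in(("wrist",W),("side",S),("top",T)):
    for k in blobs(c,*Ye,amin=30):
        p=plane(c,k.reshape(-1,2),.03)*1000; r=cv2.minAreaRect(p[:,:2].astype(np.float32)); print(n,k.reshape(-1,2).mean(0).round(),[np.round(x,1) for x in r])
print("predicted bed",case2w([-.015,-.04,.03])*1000, proj(W,case2w([-.015,-.04,.03])))
for n,c in(("top",T),):
    print("stone",[np.round(x,1) for x in rect(c,(295,202),.026)])
E
```

```text
clock: 11.4
ee_pos: [0.6534, 0.0965, 0.1534]
tool_rot: [-1.895, -2.501, 0.004]
contact_force: [-11.0, 2.3, 13.7]
gripper_width: 0.0074
grasp_force: 65.9
clock: 11.8
ee_pos: [0.6565, 0.0952, 0.1522]
tool_rot: [1.899, 2.502, -0.0]
contact_force: [-0.5, -0.6, -0.7]
gripper_width: 0.0338
grasp_force: 0.0
clock: 12.9
ee_pos: [0.4827, 0.0471, 0.2383]
tool_rot: [1.898, 2.502, 0.002]
contact_force: [0.4, 0.4, 1.3]
gripper_width: 0.0498
grasp_force: 0.0
wrist [295. 196.] [array([545.7,  24.3]), array([32.9, 67.2]), np.float64(15.6)]
side [248. 165.] [array([546.7,  28.9]), array([27.4, 62.6]), np.float64(15.9)]
top [214. 169.] [array([545.9,  25.4]), array([34. , 71.5]), np.float64(15.5)]
predicted bed [544.38364164  24.43332345  30.        ] [[294.43616339 195.78965546]]
stone [array([ 465.2, -185.2]), array([23.3, 61. ]), np.float64(42.8)]
```

View pics/w2.png

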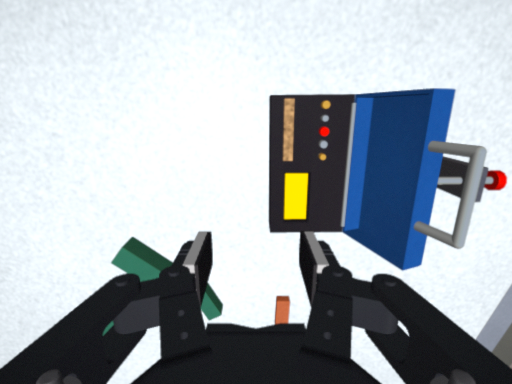

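The wrist view shows the lid standing open on its own, its bail at (470,190). The empty yellow bed is at (295,196), which casts to (545.5, 24.5) mm with yaw 15.6°. Next is the stone.

```bash
python3 -c "
from h import *
print(go([.466,-.1863,.15]),yawto(42.7),sensors.state()['q'].round(2))"
```

```text
[-220.5  -81.2   87.7] -27.01872533838347 [-0.18  0.5  -0.02  1.97  0.01  0.67  0.07]
```

```bash
python3 -m handwheel '{"delta_pos":[[-25,-9,0],[-50,-19,0],[-85,-31,10],[-120,-44,30],[-155,-57,50],[-190,-70,70],[-220,-81,88],[-220,-81,88],[-220,-81,88]],"yaw":[-4,-8,-12,-16,-20,-24,-27,-27,-27]}' 50
python3 - <<'E'
from h import *
W=imaging.read_camera("wrist"); print(go([.466,-.1863,.014]),yawto(42.7))
for k in blobs(W,*GREEN,amin=150):
    m=k.reshape(-1,2).mean(0).round(); p=plane(W,k.reshape(-1,2),.026)*1000; r=cv2.minAreaRect(p[:,:2].astype(np.float32)); print(m,[np.round(x,1) for x in r])
print("pred",proj(W,[.466,-.1863,.026]))
cv2.imwrite("pics/w3.png",cv2.convertScaleAbs(W["img"][:,:,::-1],alpha=1.6))
E
```

```text
clock: 13.95
ee_pos: [0.4647, -0.187, 0.1488]
tool_rot: [-1.265, -2.876, -0.001]
contact_force: [1.1, 0.6, 0.3]
gripper_width: 0.0502
grasp_force: 0.0
[-1.000e+00  1.000e-01  1.353e+02] -0.04254006036833857
[257. 183.] [array([ 463.6, -184.4]), array([21., 60.]), np.float64(43.2)]
[ 96. 153.] [array([ 326.1, -269.1]), array([99.4, 32.8]), np.float64(59.7)]
[202.  75.] [array([ 360.1, -143.8]), array([34.1, 85.2]), np.float64(67.2)]
pred [[257.10676848 186.31765977]]
```

View pics/w3.png

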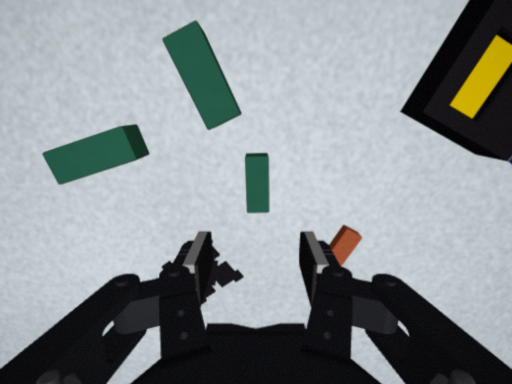

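The wrist crop shows the chosen stone A at (257,185), centred between the fingers and 21 x 60 mm. The two larger blocks are at (202,75) and (96,153), and the star and wax block are clear of the fingers. Descending to grip.

```bash
python3 -m handwheel '{"delta_pos":[[0,0,25],[0,0,55],[0,0,85],[0,0,110],[0,0,125],[0,0,132],[0,0,137],[0,0,137],[0,0,137]],"yaw":[0,0,0,0,0,0,0,0,0]}' 50
python3 -m handwheel '{"delta_pos":[[0,0,0],[0,0,0],[0,0,0],[0,0,0],[0,0,0]],"yaw":[0,0,0,0,0]}' 0
```

```text
clock: 14.9
ee_pos: [0.4646, -0.1862, 0.0131]
tool_rot: [1.26, 2.876, 0.001]
contact_force: [0.0, 0.1, 0.7]
gripper_width: 0.05
grasp_force: 0.0
clock: 15.4
ee_pos: [0.4644, -0.1865, 0.0132]
tool_rot: [1.261, 2.876, 0.0]
contact_force: [0.1, 0.7, 5.3]
gripper_width: 0.0223
grasp_force: 59.5
```

```bash
python3 -m handwheel '{"delta_pos":[[0,0,-5],[0,0,-20],[0,0,-50],[0,0,-80],[0,0,-110],[0,0,-110],[0,0,-110]],"yaw":[0,0,0,0,0,0,0]}' 0
python3 - <<'E'
from h import *
e,R,s=tool(); W=imaging.read_camera("wrist"); S=imaging.read_camera("side")
top=e[2]-.0132+.026; print("top z",top)
for c,n in((W,"w"),(S,"s")):
  for k in blobs(c,*GREEN,amin=60):
    m=k.reshape(-1,2).mean(0); p=plane(c,k.reshape(-1,2),top); q=((p-e)@R)*1000
    r=cv2.minAreaRect(q[:,:2].astype(np.float32)); print(n,m.round(),[np.round(x,1) for x in r],q.min(0).round(1),q.max(0).round(1))
b=np.array([.5455,.0245,.15]); print(go(b),yawto(15.6))
E
```

```text
clock: 16.1
ee_pos: [0.464, -0.1866, 0.123]
tool_rot: [1.261, 2.876, 0.0]
contact_force: [0.2, 0.3, -1.4]
gripper_width: 0.0225
grasp_force: 58.9
top z 0.1358045222025644
w [255. 244.] [array([ 4.3, -0.2]), array([64.2, 24. ]), np.float64(0.5)] [-27.7 -12.5 -12.9] [ 36.4  11.6 -12.8]
w [ 80. 158.] [array([ 52.4, -85.1]), array([54.7, 17.9]), np.float64(72.9)] [  36.5 -113.5  -12.9] [ 67.  -57.  -12.9]
w [196.  71.] [array([ 89.7, -26. ]), array([18.8, 46.2]), np.float64(65.7)] [ 65.6 -43.6 -13. ] [113.5  -8.3 -12.9]
s [209. 294.] [array([ -15.5, -246. ]), array([88.2, 28.5]), np.float64(72.2)] [ -41.4 -290.3  -13. ] [  10.5 -202.2  -12.9]
s [201. 242.] [array([  41.4, -155.7]), array([51.8, 67.1]), np.float64(65.4)] [   1.3 -189.7  -13. ] [  81.3 -119.2  -12.9]
s [267. 198.] [array([-21.5, -13.1]), array([53.9, 24.6]), np.float64(79.0)] [-36.2 -38.6 -12.8] [ -4.9  11.2 -12.8]
s [246. 195.] [array([ 17.5, -19.8]), array([43.4, 11.5]), np.float64(64.0)] [  2.8 -38.6 -12.8] [ 28.    1.  -12.8]
s [303.  28.] [array([173. , 898.8]), array([591.2,  91.4]), np.float64(77.5)] [ 77.5 601.7 -12.6] [ 274.2 1195.7  -12.2]
s [197.  17.] [array([554.4, 871.9]), array([445.7, 178.2]), np.float64(57.0)] [377.9 668.5 -13. ] [ 736.6 1061.2  -12.7]
s [159.  13.] [array([696.6, 849.9]), array([386.4,  49. ]), np.float64(58.7)] [576.5 696.1 -13.1] [ 817.7 1012.3  -13. ]
s [100.   8.] [array([938.7, 874. ]), array([428. , 222.5]), np.float64(47.0)] [847.7 643.2 -13.6] [1165.1  988.7  -13.2]
[ 99.2 203.3 -28.4] 27.054724777274146
```

```bash
python3 -m handwheel '{"delta_pos":[[8,16,0],[20,40,0],[33,68,0],[47,98,0],[62,128,0],[75,155,0],[87,180,0],[95,196,0],[98,203,0],[98,203,0],[98,203,0]],"yaw":[3,6,9,12,15,18,21,24,27,27,27]}' 0
python3 - <<'E'
from h import *
e,R,s=tool(); W=imaging.read_camera("wrist"); T=imaging.read_camera("top")
print(go([.5458,.0231,.0432]),yawto(15.6))
for n,c in(("w",W),("t",T)):
  for k in blobs(c,*GREEN,amin=60):
    m=k.reshape(-1,2).mean(0); q=((plane(c,k.reshape(-1,2),e[2]+.0128)-e)@R)*1000
    r=cv2.minAreaRect(q[:,:2].astype(np.float32))
    if abs(r[0][0])<40 and abs(r[0][1])<40: print(n,m.round(),[np.round(x,1) for x in r])
  for k in blobs(c,(20,150,60),(35,255,255),amin=30):
    p=plane(c,k.reshape(-1,2),.03)*1000; r=cv2.minAreaRect(p[:,:2].astype(np.float32)); print(n,"bed",k.reshape(-1,2).mean(0).round(),[np.round(x,1) for x in r])
E
```

```text
clock: 17.3
ee_pos: [0.5458, 0.0227, 0.1214]
tool_rot: [-1.896, -2.503, 0.004]
contact_force: [-0.1, -1.3, -0.1]
gripper_width: 0.0221
grasp_force: 58.9
[ 1.1  0.2 78.6] 0.024205366295348085
w [255. 244.] [array([ 4.2, -0.3]), array([23.8, 64.1]), np.float64(89.9)]
w bed [255. 172.] [array([539.6,  42.6]), array([33.4, 29.8]), np.float64(15.7)]
w bed [291. 129.] [array([558.4,  87.1]), array([6.9, 6.6]), np.float64(15.7)]
w bed [294.  39.] [array([539.6, 152.1]), array([8.6, 8.3]), np.float64(15.7)]
t bed [222. 168.] [array([549.5,   7.3]), array([31.4, 34.7]), np.float64(15.9)]
```

```bash
python3 -m handwheel '{"delta_pos":[[0.5,0,10],[1,0,25],[1,0,40],[1,0,52],[1,0,58],[1,0,62],[1,0,65],[1,0,65]],"yaw":[0,0,0,0,0,0,0,0]}' 0
python3 -m handwheel '{"delta_pos":[[0,0,1.5],[0,0,3],[0,0,4.5],[0,0,6],[0,0,7.5],[0,0,9]],"yaw":[0,0,0,0,0,0]}' 0
python3 -c "
from h import *
print(go([.5458,.0231,.0432]))"
```

```text
clock: 18.2
ee_pos: [0.5466, 0.0242, 0.0574]
tool_rot: [1.898, 2.503, 0.0]
contact_force: [-0.7, -0.8, 0.9]
gripper_width: 0.0228
grasp_force: 58.9
clock: 18.8
ee_pos: [0.5465, 0.0243, 0.0483]
tool_rot: [-1.898, -2.503, -0.0]
contact_force: [-0.3, -0.1, -0.1]
gripper_width: 0.0221
grasp_force: 58.9
[-0.9 -1.   5.1]
```

```bash
python3 -m handwheel '{"delta_pos":[[-0.3,-0.3,1],[-0.5,-0.5,2],[-0.5,-0.5,3],[-0.5,-0.5,3.7],[-0.5,-0.5,4.2]],"yaw":[0,0,0,0,0]}' 0
```

```text
clock: 19.3
ee_pos: [0.5462, 0.0237, 0.0441]
tool_rot: [-1.898, -2.503, -0.0]
contact_force: [0.2, 0.7, -0.3]
gripper_width: 0.0223
grasp_force: 58.9
```

```bash
python3 -m handwheel '{"delta_pos":[[0,0,0.5],[0,0,1],[0,0,1.3]],"yaw":[0,0,0]}' 0
```

```text
clock: 19.6
ee_pos: [0.5462, 0.0237, 0.0433]
tool_rot: [1.898, 2.503, 0.0]
contact_force: [-1.9, -0.1, 6.1]
gripper_width: 0.022
grasp_force: 59.7
```

The stone touches the floor at z = 0.0433 as expected, with 6 N. I'll release, rise and check.

```bash
python3 -m handwheel '{"delta_pos":[[0,0,0],[0,0,0],[0,0,0],[0,0,0]],"yaw":[0,0,0,0]}' 40
python3 -m handwheel '{"delta_pos":[[0,0,-5],[0,0,-20],[0,0,-50],[0,0,-90],[0,0,-130],[0,-40,-160],[0,-80,-180],[0,-120,-190],[0,-120,-190],[0,-120,-190]],"yaw":[0,0,0,0,0,0,0,0,0,0]}' 40
python3 - <<'E'
from h import *
W=imaging.read_camera("wrist");S=imaging.read_camera("side");T=imaging.read_camera("top")
for n,c in(("w",W),("t",T)):
  for k in blobs(c,*GREEN,amin=60):
    p=plane(c,k.reshape(-1,2),.056)*1000; r=cv2.minAreaRect(p[:,:2].astype(np.float32)); print(n,k.reshape(-1,2).mean(0).round(),[np.round(x,1) for x in r])
old=np.load("S.npy"); d=cv2.absdiff(old,S["img"]).max(2)[90:170,205:310]; print("lid region diff px>40:",(d>40).sum())
a=cv2.resize(S["img"][80:200,190:320,::-1],(650,600),interpolation=2); cv2.imwrite("pics/end.png",cv2.convertScaleAbs(a,alpha=1.8))
E
```

```text
clock: 20.0
ee_pos: [0.5462, 0.0236, 0.0428]
tool_rot: [-1.898, -2.503, 0.0]
contact_force: [0.5, 0.5, 0.1]
gripper_width: 0.0403
grasp_force: 0.0
clock: 21.0
ee_pos: [0.4306, -0.0089, 0.2337]
tool_rot: [1.898, 2.502, 0.002]
contact_force: [-0.2, 0.5, 0.2]
gripper_width: 0.0402
grasp_force: 0.0
w [178. 238.] [array([ 355.9, -118.9]), array([44. , 50.8]), np.float64(66.9)]
w [352. 171.] [array([543.1,  23.4]), array([29.3, 59.5]), np.float64(15.6)]
t [328. 258.] [array([ 328.6, -265.4]), array([79.8, 26.8]), np.float64(60.4)]
t [278. 242.] [array([ 362.8, -143. ]), array([27.5, 75.8]), np.float64(67.6)]
t [220. 165.] [array([551.8,   8.3]), array([25.7, 22.9]), np.float64(2.3)]
lid region diff px>40: 383
```

View pics/end.png

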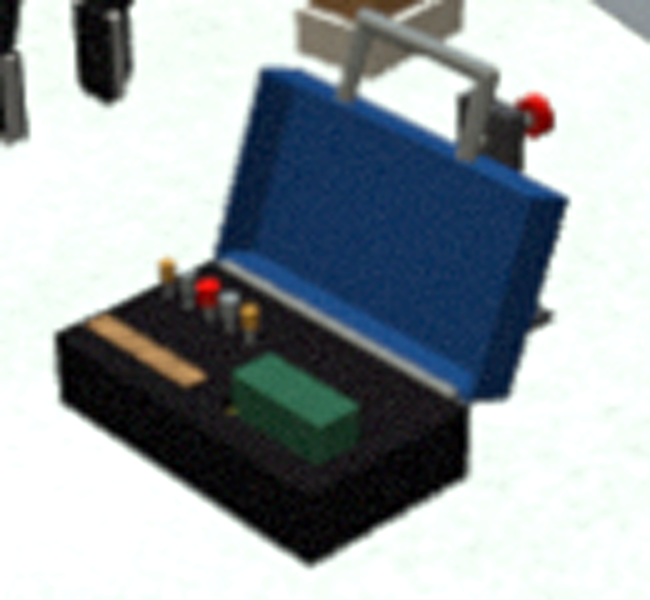

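The end crop shows the stone seated flat in the bed at (295,405), clear of the fingers. The lid is standing back against the screw and the gripper is well away. Handing in.

```bash
python3 -c "
from bench import ticket
print(ticket.sign_off())"
```

```text
the job is handed in; nothing more can be done
None
```

I opened the lid until I felt the stop screw (about 18 N estimated at its tip) and left it standing there, then laid the green stone flat in the bed and let go; I handed the job in at about 21 s, but sign-off gave no verdict, and the lid's remaining contact force on the screw is inferred, not measured.

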